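# Zero the force dial, unlatch the press arm of a board test jig and hold it up

### The job

On the circuit-board test jig, first turn the black force-setting dial until its red pointer stands at the red zero mark. Then take hold of the red latch knob, pull the latch sideways towards the robot against its spring until it frees the ball, while the yellow arm is still down, and lift the arm's coupler about 10 cm up off the ball. Finish while still holding the arm raised and still in the gripper, with the dial left at zero and nothing else on the bench disturbed.

Things in the scene. Friction and masses are not known exactly. Their poses are not given: they have to be found in the camera images.
- jig: Circuit-board test jig, fixed to the table: aluminium base 250 x 380 x 12 mm, spanning x -145 to +105 and y -190 to +190 mm about the origin (at table height, z up). Arm hinge at +y, ball mount at -y (undercut 30 mm ball on a thin neck), dial housing 88 x 88 mm centred at (-95, 75) mm.
- dial (a joint): Reading of the force-setting dial: angle (rad) of its pointer from the zero mark, growing clockwise seen from above; travel -0.5 to 1.7. A positive reading is brought to zero by turning anticlockwise seen from above. It stays where it is left (0.03 N m of friction). A setting only: it does not change the forces on arm or latch.
- dial_grip (a point): Grip point on the dial's vertical axis, 60 mm above the table, 24 mm above the 82 mm white scale disc. Black bar grip 14 mm thick, 44 mm long, 6 to 36 mm above the disc, on a 48 mm round foot 6 mm high. x along the bar, red pointer end towards -x; y across it. At zero the pointer points along the jig's -x, to the long red mark (other marks black, every 10 degrees).
- tongue: Yellow press arm, about 0.5 kg, 30 mm wide, coupler at its free end (top 80 mm above the table). Origin on its hinge axis, at (0, 125, 62) mm in the jig's frame; the axis is parallel to the jig's x. It runs along its own -y; lying down its axes match the jig's. The free end swings up (turning about the jig's -x) to 0.9 rad, falls when let go, and is locked to the ball (3 mm play) while latched.
- coupler (a point): Centre of the ball socket at the arm's free end, 235 mm from the hinge along the arm's -y and 7 mm below the hinge axis. 55 mm above the table when the arm is down.
- ball (a point): Centre of the ball on the ball mount, 55 mm above the table, at (0, -110, 55) mm in the jig's frame.
- latch (a joint): How far the latch is pulled out, in m: 0 latched, 0.016 fully out; it frees the ball from 0.008. It slides on the coupler along the jig's -x (sideways to the arm); a spring drives it back in, 3.6 N at 0, 8.4 N fully out.
- latch_knob (a point): Grip point on the red spool-shaped latch knob on top of the coupler, 107 mm above the table, arm down. Upright stem 18 mm in diameter from 23 mm below the point (slide plate) to 13 mm above it, then a round head 28 mm wide, 6 mm thick. In the arm's frame it is at (0, -235, 45) mm, less the latch's travel in x; axes as the arm's. The arm can be lifted by this knob.
- board: Bystander: green circuit board 80 x 110 x 3 mm, lying loose in the jig's nest under the arm. Origin under its centre.
- flux_jar: Bystander: small jar, 38 mm wide, 30 mm high, standing loose on the jig's base plate, near its corner at -x, -y. Origin under its centre.
- meter: Bystander: red multimeter 85 x 170 x 35 mm lying flat. Origin under its centre.
- spool: Bystander: grey spool, 60 mm wide, 46 mm high, upright. Origin under its centre.
- cleaner: Bystander: white bottle with blue cap, 52 mm wide, 130 mm high. Origin under its centre.
- screw_cup: Bystander: open steel cup, 64 mm wide, 50 mm high. Origin under its centre.
- driver: Bystander: screwdriver with orange handle, 170 mm long, lying flat along its x axis.

How it is judged:
By the outcome, as a careful person would: the job done as asked, in the order asked, and still so for the second after the job is handed in, while the arm keeps its last pose, push and grip.
It also fails if it takes over 48 s, if anything falls off the work surface, if the arm or the gripper's body presses on something with over 40 N, if the wrist force passes 120 N, or if a joint passes its speed limit or range.

### The arm

A 6-joint arm with a two-finger parallel gripper is mounted at the origin on the work surface. World frame = base frame: x ahead of the robot, y to its left, z up, the work surface at z = 0. Lengths are in mm, angles in rad, forces in N, time in s.
With the tool pointing down it reaches from about 350 to 875 mm from the base axis. Payload 4.2 kg.
Tool frame: the origin (TCP) lies at the very end of the fingers, on their centre line; the grasp point (between the pads) lies arm.hold_point_z behind it (arm.hold_point_z is the distance from the TCP to the grasp point, in mm); y points along the fingers, x is the direction in which the jaws open and shut, and the axes are right-handed (so a half turn about y gives the same grasp; the last joint's range is limited). The gripper opens to 85 mm and grips with 20 to 120 N. Pads are 22 mm wide; open, the fingers measure 114 mm over their backs; the gripper's body (76 mm by 85 mm) begins 54 mm behind the grasp point. The pads swing forward as they close: fully open they stand 13 mm farther back than shut.
Start: joints at [-0.96, 0.385, 0.008, 0, -1.194, -0.259], TCP at [215.382, -586.694, 208.812] pointing down, gripper open.
Joint ranges: [-3.14, 3.14], [-1.21, 2.06], [-1.07, 1.41], [-3.16, 2.05], [-2.99, -0.16], [-3.1, 3.1]. Speed limits (rad/s): [2.79, 2.79, 3.14, 3.14, 3.14, 3.14].

### API

Orientations are given as a unit quaternion [x, y, z, w].
In Python, from bench import arm gives the robot as it stands.
- The arm moves only by the shell command python3 -m creep 'ROWS'. ROWS is JSON, a list of rows, each a list of 3 entries, a list of its own where there are three numbers: the shift along the world's x, y, z in mm, then the turn, a rotation vector about the world's x, y, z in rad, then the gripper command: -1 is shut, 1 is fully open, values between are in proportion. In form: [[[dx, dy, dz], [wx, wy, wz], jaw], ...]. A call has 1 to 12 rows; each row is the pose to reach, as a shift and turn from the pose commanded when the call began; what a row does not reach only later rows make up. A row lasts 1/12 s, in which the tool goes at most 41.7 mm and 7.16 degrees, less where a joint would pass 70% of its speed; a pose out of reach is approached as far as the arm can. A call with a gripper value outside its range is refused whole. The fingers move at their own pace and stop on an object; the grip force is fixed at half the most. Time passes only in rows, so rows that repeat a pose let the fingers close. It gives the time, the measured TCP pose, the force and the opening at its end, in the units of the state.
- arm.read_state(): the state, without advancing time (a new reading comes with each control period).
- arm.get_image(name): name is "side" or "top" or "wrist"; returns (picture, depth): 480x640x3 uint8, red, green, blue; 480x640 float32, mm along the optical axis (not along the pixel's ray), 0 where there is no reading.
- arm.camera_params(name): a dict with "camera_matrix" (3x3 intrinsics, pixels), "k1" (the pictures are not rectified: a ray, as slopes to the right and down, at radius r is drawn at 1 + k1 r^2 times it, then the intrinsics apply), "extrinsics" (4x4, takes a point from world to camera coordinates); the wrist camera has in their place "T_tool_cam" (4x4, takes a point from camera to tool coordinates, whose origin is the TCP and whose axes are the tool frame's). Camera axes: x right, y down, z forward; pixel columns grow to the right and rows downward; lengths in mm; the calibration is good to about 2 mm. A picture is of the moment at which its call begins: read the wrist's pose just before it. camera_params takes no time and is no camera call.
- arm.job_done(): hands the job in, once; it reports no verdict.
The state is a dict: "clock": time; "joints": joint angles; "joint_vel": joint speeds; "joint_efforts": joint torques, N m; "position": TCP position; "ee_rot": TCP orientation; "contact_force": force on the tool from outside, world axes, zero at the start; "wrist_torque": the same for the moment, N m; "gripper_width": finger opening in mm.
Only numpy, scipy, OpenCV 4.12 (cv2) and the standard library are available. Lean on these libraries where they do the work, as an engineer would, in place of code of your own. Each camera call takes 0.05 s, during which the arm holds its last target.

## Working session

There is one attempt and no reset: what is moved stays moved. The work goes in short steps, Python scripts to look and compute and a shell command to move; the robot and the scene stay as the last step left them, time stands still between calls to the robot, and variables do not carry over. Pictures are saved under pics/ and viewed, and the job is handed in when it is done.

```bash
ls; mkdir -p pics; cat > h.py <<'E'
import numpy as np, cv2
from bench import arm
from scipy.spatial.transform import Rotation as R
def shot(n,f):
    im,d=arm.get_image(n); cv2.imwrite('pics/'+f+'.png',im[:,:,::-1]); np.save('pics/'+f+'.npy',d); return im,d
def rays(n,uv,st=None):
    p=arm.camera_params(n);K=np.array(p['camera_matrix']);k=p['k1']
    uv=np.atleast_2d(np.array(uv,float))
    s=cv2.undistortPoints(uv[:,None,:],K,np.array([k,0,0,0.]))[:,0]
    d=np.c_[s,np.ones(len(s))]
    if n=='wrist':
        st=st or arm.read_state(); T=np.eye(4);T[:3,:3]=R.from_quat(st['ee_rot']).as_matrix();T[:3,3]=st['position']
        C=T@np.array(p['T_tool_cam'])
    else: C=np.linalg.inv(np.array(p['extrinsics']))
    return C[:3,3],d@C[:3,:3].T
def onplane(n,uv,z,st=None):
    o,d=rays(n,uv,st); return o+d*((z-o[2])/d[:,2])[:,None]
def frompix(n,uv,depth,st=None):
    o,d=rays(n,uv,st); return o+d*np.atleast_1d(depth)[:,None]
E
python3 - <<'E'
from h import *
s=arm.read_state();print(s);print(arm.hold_point_z)
for n in('side','top','wrist'):
    shot(n,n+'0'); print(n,arm.camera_params(n))
E
```

```text
pics
{'clock': 0.0, 'joints': array([-9.60384233e-01,  3.85606112e-01,  6.61611961e-03, -4.80055662e-04,
       -1.19398159e+00, -2.58622455e-01]), 'joint_vel': array([ 0.00032537, -0.00137305,  0.00153026,  0.00184713,  0.00080541,
       -0.00033274]), 'joint_efforts': array([-1.06206418e-03, -3.92292345e+01,  1.88405085e+01,  4.18628097e+00,
       -4.61609088e-03, -9.70625052e-06]), 'position': array([ 215.16997557, -586.12499398,  207.6907266 ]), 'ee_rot': array([ 0.40417367,  0.58015606, -0.57933109, -0.40550965]), 'contact_force': array([-0.41176024, -0.21619931,  0.4608688 ]), 'wrist_torque': array([ 0.03304891, -0.00954854, -0.0213106 ]), 'gripper_width': 85.70739819055504}
18.700000000000003
side {'camera_matrix': array([[509.4280564 ,   0.        , 317.89079469],
       [  0.        , 509.4280564 , 237.07347977],
       [  0.        ,   0.        ,   1.        ]]), 'k1': -0.07666639848944053, 'extrinsics': array([[-7.84201269e-01, -6.20419128e-01, -1.04151755e-02,
         4.26622853e+02],
       [-4.06910704e-01,  5.26856602e-01, -7.46221013e-01,
         2.78165747e+02],
[... 596 characters left out ...]
36e-03, -9.95394805e-01,
         1.58526985e+03],
       [ 0.00000000e+00,  0.00000000e+00,  0.00000000e+00,
         1.00000000e+00]])}
wrist {'camera_matrix': array([[430.07988028,   0.        , 314.21923354],
       [  0.        , 430.07988028, 230.75268651],
       [  0.        ,   0.        ,   1.        ]]), 'k1': -0.07395602706499557, 'T_tool_cam': array([[ 9.99999988e-01,  1.55001356e-04,  6.63482571e-06,
         4.79638276e-01],
       [ 4.44893886e-05, -3.27470546e-01,  9.44861387e-01,
        -1.65296861e+02],
       [ 1.48627506e-04, -9.44861375e-01, -3.27470549e-01,
         8.55123091e+01],
       [ 0.00000000e+00,  0.00000000e+00,  0.00000000e+00,
         1.00000000e+00]])}
```

View pics/side0.png

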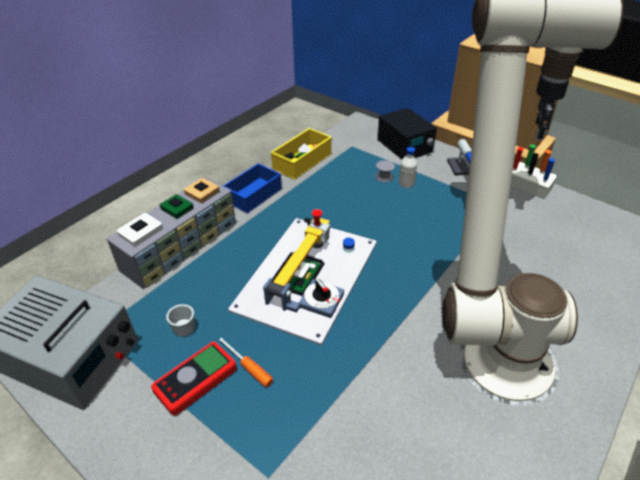

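View pics/top0.png

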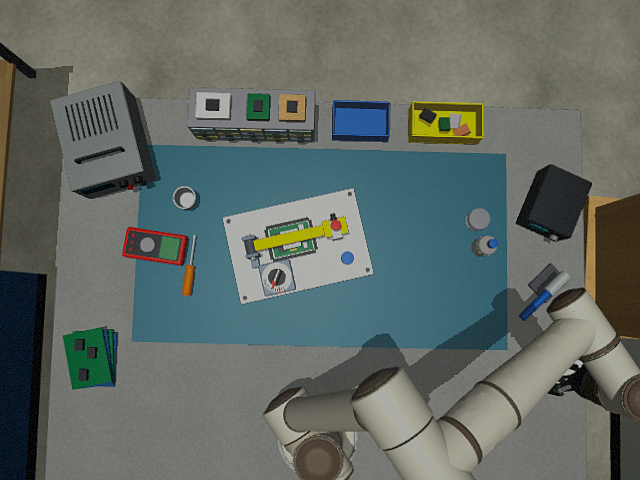

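View pics/wrist0.png

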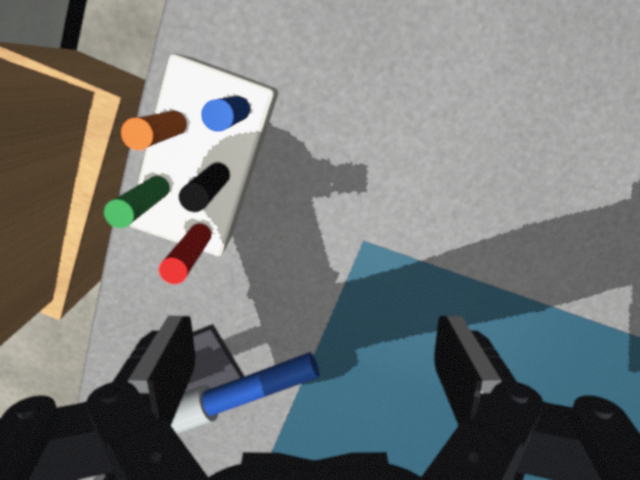

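```bash
python3 - <<'E'
from h import *
im=cv2.imread('pics/top0.png');hsv=cv2.cvtColor(im,cv2.COLOR_BGR2HSV)
# plate: everything not teal inside ROI
m=(~cv2.inRange(hsv,(90,80,30),(110,255,140)))[170:320,205:390]
m=cv2.morphologyEx(m,cv2.MORPH_OPEN,np.ones((5,5)))
c=max(cv2.findContours(m,0,2)[0],key=cv2.contourArea)+np.array([[205,170]])
P=onplane('top',c[:,0].astype(float),12)[:,:2].astype(np.float32)
r=cv2.minAreaRect(P);print(r)
b=cv2.boxPoints(r);print(b)
cen=np.array(r[0]); 
# long axis dir = jig y
e=[(b[1]-b[0]),(b[2]-b[1])];L=max(e,key=np.linalg.norm);L=L/np.linalg.norm(L)
if L[1]<0:L=-L
X=np.array([L[1],-L[0]]);o=cen+20*X   # jig centre is at x=-20
yaw=np.arctan2(X[1],X[0]);print('origin',o,'yaw',yaw)
for nm,(x,y) in dict(knob=(0,-110),dial=(-95,75),hinge=(0,125)).items(): print(nm,o+x*X+y*L)
# knob
k=cv2.inRange(hsv,(0,150,80),(8,255,255))|cv2.inRange(hsv,(172,150,80),(180,255,255))
for c in cv2.findContours(k,0,2)[0]:
    (u,v),rr=cv2.minEnclosingCircle(c)
    if cv2.contourArea(c)>3: print((u,v),rr,cv2.contourArea(c),onplane('top',[(u,v)],126)[0],onplane('top',[(u,v)],64)[0])
cv2.imwrite('pics/crop.png',cv2.resize(im[170:320,210:390],None,fx=4.4,fy=4,interpolation=cv2.INTER_CUBIC))
E
```

```text
((528.7791748046875, 66.29150390625), (251.77830505371094, 380.02239990234375), 14.202346801757812)
[[ 360.11908  219.60852]
 [ 453.3565  -148.79858]
 [ 697.4393   -87.02551]
 [ 604.20184  281.3816 ]]
origin [548.1678791  71.1984477] yaw 0.24787784
knob [575.1560688  -35.43942308]
dial [437.67049599 120.59810591]
hinge [517.4994812  192.37785292]
(272.6666564941406, 284.0) 3.073289155960083 7.5 [416.24509251 123.85016355 126.        ] [417.3706844  128.31322728  64.        ]
(154.0, 246.0) 32.98494338989258 1715.0 [507.37139259 436.24917591 126.        ] [512.25406826 453.59226726  64.        ]
(335.4375, 224.28125) 5.311221122741699 66.0 [575.84092902 -35.34568292 126.        ] [583.54656342 -37.44617034  64.        ]
(128.9545440673828, 186.59091186523438) 2.5914103984832764 10.0 [662.70998143 510.66808916 126.        ] [673.99717579 531.07942855  64.        ]
```

View pics/crop.png

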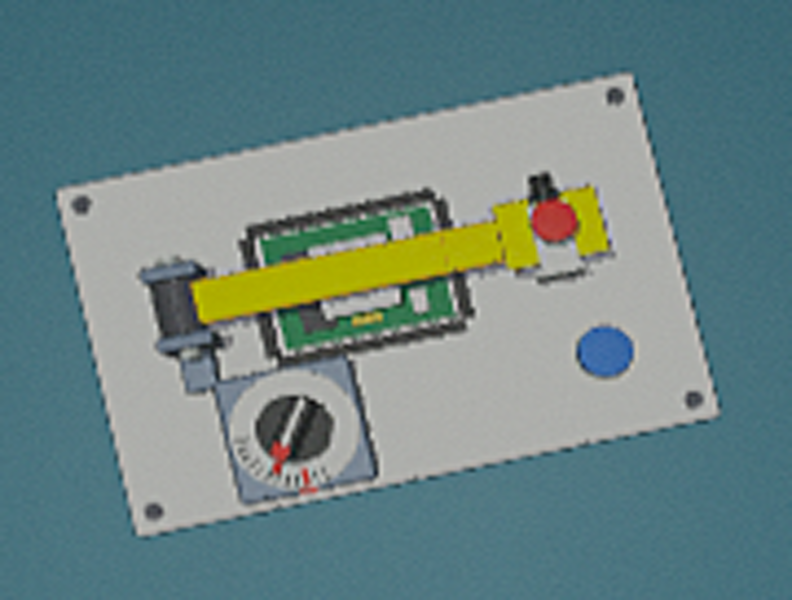

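```bash
python3 - <<'E'
from h import *
s=arm.read_state();M=R.from_quat(s['ee_rot']).as_matrix();print(M.round(3))
ja=np.degrees(np.arctan2(M[1,0],M[0,0]));za=np.degrees(np.arctan2(M[1,2],M[0,2]));print('jaw yaw',ja,'toolz yaw',za)
c=np.array([437.67,120.6]);p=onplane('top',[(272.67,284)],44)[0][:2]
print(p-c,np.linalg.norm(p-c))
a=np.degrees(np.arctan2(*(p-c)[::-1]));yaw=np.degrees(.24788);z=yaw+180
print('pointer dir',a%360,'zero dir',z,'reading deg',z-a%360)
# depth near knob / coupler in jig frame heights
d=np.load('pics/top0.npy');vv,uu=np.mgrid[175:310,215:380];uv=np.c_[uu.ravel(),vv.ravel()]
W=frompix('top',uv,d[175:310,215:380].ravel())
o=np.array([548.17,71.2]);X=np.array([np.cos(.24788),np.sin(.24788)]);Y=np.array([-X[1],X[0]])
J=np.c_[(W[:,:2]-o)@X,(W[:,:2]-o)@Y,W[:,2]]
def grid(xs,ys):
  for x in xs: print(x,[int(np.nan_to_num(np.max(J[(abs(J[:,0]-x)<4)&(abs(J[:,1]-y)<4),2],initial=-1))) for y in ys])
print('knob; y',list(range(-150,-60,8)));grid(range(56,-73,-8),range(-150,-60,8))
print('dial; y',list(range(20,160,8)));grid(range(0,-160,-8),range(20,160,8))
E
```

```text
[[-0.344 -0.001 -0.939]
 [ 0.939  0.002 -0.344]
 [ 0.002 -1.     0.   ]]
jaw yaw 110.14711012442915 toolz yaw -159.8528790533699
[-19.93600255   9.14380566] 21.932929114088136
pointer dir 155.36106772637396 zero dir 194.20247782570286 reading deg 38.8414100993289
knob; y [-150, -142, -134, -126, -118, -110, -102, -94, -86, -78, -70, -62]
56 [19, 19, 19, 18, 21, 14, 19, 20, 16, 15, 18, 18]
48 [17, 15, 19, 15, 18, 17, 20, 16, 17, 19, 16, 18]
40 [16, 16, 24, 16, -1, 10, 16, 24, 16, 20, 20, 19]
32 [14, 14, 17, 13, 92, 97, 92, 15, 14, 16, 17, 18]
24 [19, 79, 76, 83, 92, 101, 97, 77, 82, 78, 24, 16]
16 [17, 80, 83, 85, 95, 124, 97, 85, 85, 84, 72, 68]
8 [16, 82, 85, 80, 128, 129, 132, 83, 87, 80, 76, 77]
0 [14, 81, 84, 123, 129, 131, 129, 128, 86, 82, 83, 76]
-8 [20, 83, 84, 85, 128, 131, 127, 121, 84, 86, 78, 80]
-16 [18, 91, 84, 87, 87, 128, 126, 90, 86, 83, 76, 79]
-24 [22, 85, 87, 82, 88, 90, 87, 85, 83, 81, 18, 15]
-32 [16, 17, 16, 83, 90, 86, 90, 88, 17, 15, 17, 16]
-40 [18, 16, 18, 19, 19, 17, 20, 17, 19, 19, 16, 16]
-48 [16, 18, 21, 17, 20, 17, 18, 17, 22, 14, 19, 22]
-56 [17, 15, 
[... 1062 characters left out ...]
 16, 17, 18, 15]
-88 [20, 20, 45, 43, 49, 72, 78, 74, 47, 45, 42, 41, 38, 18, 18, 13, 19, 17]
-96 [17, 32, 40, 43, 48, 47, 81, 75, 73, 44, 51, 41, 37, 18, 17, 17, 20, 15]
-104 [17, 32, 39, 39, 49, 49, 70, 73, 78, 70, 41, 41, 39, 19, 14, 13, 21, 20]
-112 [21, 18, 39, 38, 42, 47, 50, 72, 87, 71, 41, 41, 40, 20, 19, 17, 16, 18]
-120 [15, 29, 41, 45, 42, 39, 49, 46, 79, 47, 41, 38, 35, 16, 14, 19, 19, 20]
-128 [14, 21, 37, 39, 40, 37, 41, 43, 40, 41, 40, 39, 42, 22, 17, 17, 21, 18]
-136 [16, 30, 38, 35, 39, 39, 40, 41, 44, 42, 38, 40, 36, 15, 16, 19, 15, 21]
-144 [16, 14, 29, 13, 17, 11, 14, 38, 16, 16, 29, 21, 20, 15, 24, 19, 17, 17]
-152 [7, 8, 2, 3, 12, 4, 5, 7, 5, 7, 2, 2, 5, 5, 5, 7, 11, 1]
```

```bash
python3 -m creep '[[[11,37,0],[0,0,-0.04],0],[[23,74,0],[0,0,-0.08],0],[[35,111,0],[0,0,-0.12],0],[[47,149,0],[0,0,-0.16],0],[[58,186,0],[0,0,-0.2],0],[[70,223,0],[0,0,-0.24],0],[[82,260,0],[0,0,-0.28],0],[[93,297,0],[0,0,-0.32],0],[[105,335,0],[0,0,-0.36],0],[[117,372,0],[0,0,-0.4],0],[[129,409,0],[0,0,-0.44],0],[[140,446,0],[0,0,-0.48],0]]'
```

```text
clock: 1.15
position: [355.4, -138.9, 209.0]
ee_rot: [0.532, 0.467, -0.466, -0.531]
contact_force: [1.5, 0.1, -0.1]
gripper_width: 42.7
```

```bash
python3 -m creep '[[[11,36,0],[0,0,-0.04],0],[[22,72,0],[0,0,-0.08],0],[[33,108,-5],[0,0,-0.12],0],[[44,144,-15],[0,0,-0.16],0],[[55,180,-30],[0,0,-0.2],0],[[68,215,-50],[0,0,-0.25],0],[[78,245,-65],[0,0,-0.28],0],[[82.3,261.3,-78],[0,0,-0.3],0],[[82.3,261.3,-78],[0,0,-0.3],0],[[82.3,261.3,-78],[0,0,-0.3],0],[[82.3,261.3,-78],[0,0,-0.3],0]]'; python3 - <<'E'
from h import *
s=arm.read_state();shot('wrist','w1');print(s['position'],s['ee_rot'],s['joints'])
E
```

```text
clock: 2.07
position: [437.4, 120.1, 131.0]
ee_rot: [0.595, 0.382, -0.383, -0.595]
contact_force: [0.5, 0.3, 0.2]
gripper_width: 42.4
[437.44281741 120.10796624 131.04052242] [ 0.59481773  0.38229061 -0.3825205  -0.59474686] [ 6.28019595e-01  1.72868895e-01 -5.09047355e-01  1.05155071e-04
 -8.89210354e-01 -2.62689528e+00]
```

View pics/w1.png

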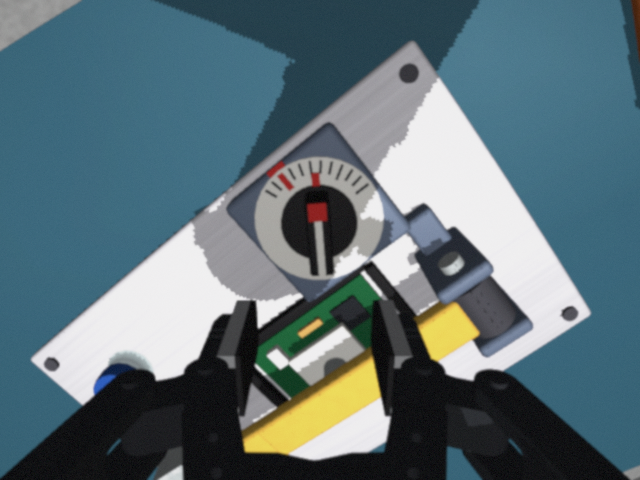

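```bash
cat > dial.py <<'E'
from h import *
import sys
def analyse(im,s,roi):
    hsv=cv2.cvtColor(im,cv2.COLOR_RGB2HSV)
    x0,y0,x1,y1=roi
    k=cv2.inRange(hsv,(0,120,60),(10,255,255))|cv2.inRange(hsv,(170,120,60),(180,255,255))
    k[:y0]=0;k[y1:]=0;k[:,:x0]=0;k[:,x1:]=0
    for c in cv2.findContours(k,0,2)[0]:
        if cv2.contourArea(c)<8: continue
        m=cv2.moments(c);u=m['m10']/m['m00'],m['m01']/m['m00'];bx=cv2.boundingRect(c)
        print(np.round(u,1),cv2.contourArea(c),bx,'z36',onplane('wrist',[u],36,s)[0][:2].round(1),'z43',onplane('wrist',[u],43,s)[0][:2].round(1),'z72',onplane('wrist',[u],72,s)[0][:2].round(1))
    return k
E
python3 - <<'E'
from dial import *
s=arm.read_state();im=cv2.imread('pics/w1.png')[:,:,::-1].copy()
analyse(im,s,(230,140,400,300))
# scale disc: light grey, ellipse
g=im[140:300,225:410].astype(int);sat=g.max(2)-g.min(2)
m=((sat<22)&(g.mean(2)>120)).astype(np.uint8)*255
cv2.imwrite('pics/w1c.png',cv2.resize(im[130:300,215:415,::-1],None,fx=4,fy=3.5,interpolation=cv2.INTER_CUBIC))
# black foot ellipse
d=(g.max(2)<60).astype(np.uint8)*255
d=cv2.morphologyEx(d,cv2.MORPH_OPEN,np.ones((3,3)))
for c in cv2.findContours(d,0,2)[0]:
    if cv2.contourArea(c)>300:
        h=cv2.convexHull(c)[:,0]+np.array([225,140]);P=onplane('wrist',h,42,s)[:,:2]
        print(cv2.contourArea(c),cv2.minEnclosingCircle(P.astype(np.float32)))
for n,uv in dict(barlow=(321,272),).items(): print(n,onplane('wrist',[uv],72,s)[0])
E
```

```text
[317.  211.7] 350.5 (307, 202, 21, 21) z36 [431.1 124.5] z43 [429.1 125.3] z72 [421.2 128.8]
[285.3 181.4] 70.5 (279, 174, 14, 16) z36 [405.1 114.8] z43 [403.9 115.9] z72 [398.8 120.4]
[315.3 179.6] 76.0 (312, 173, 8, 14) z36 [411.8 132.1] z43 [410.4 132.8] z72 [404.6 135.3]
[275.1 168.4] 91.5 (267, 161, 17, 16) z36 [395.2 112.6] z43 [394.2 113.8] z72 [390.3 118.5]
404.0 ((491.2571105957031, 144.57284545898438), 17.860301971435547)
3502.5 ((441.8774108886719, 121.28776550292969), 29.482757568359375)
barlow [454.86379785 115.97575243  72.        ]
```

View pics/w1c.png

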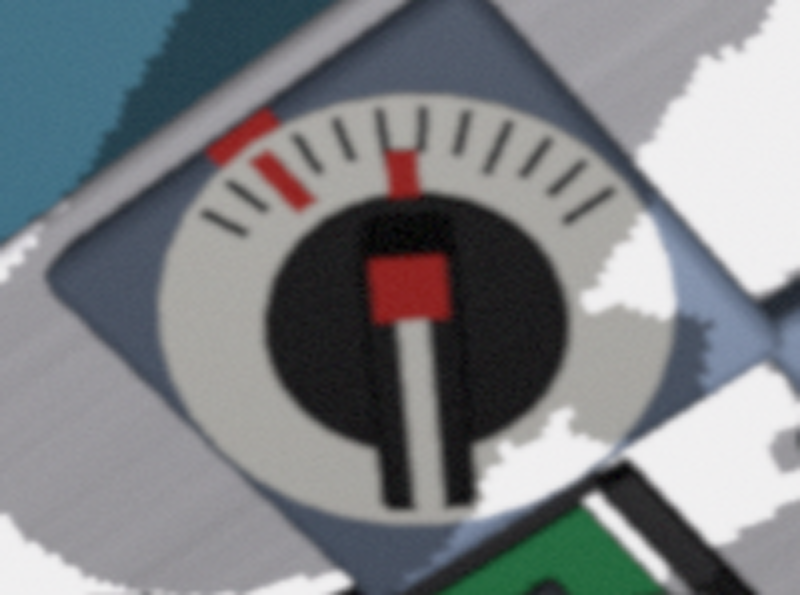

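```bash
python3 - <<'E'
from h import *
s=arm.read_state()
P=onplane('wrist',[(316.25,221.4),(322.5,274.3),(317,211.7)],72,s)[:,:2];d=P[0]-P[1];print(P,np.degrees(np.arctan2(d[1],d[0])))
d=P[2]-P[1];print(np.degrees(np.arctan2(d[1],d[0])))
M=R.from_quat(s['ee_rot']).as_matrix();print(np.degrees(np.arctan2(M[1,0],M[0,0])))
E
python3 -m creep '[[[0,0.9,-20],[0,0,0.066],0],[[0,0.9,-40],[0,0,0.066],0],[[0,0.9,-60],[0,0,0.066],0],[[0,0.9,-75],[0,0,0.066],0],[[0,0.9,-84],[0,0,0.066],0],[[0,0.9,-84],[0,0,0.066],0],[[0,0.9,-84],[0,0,0.066],0]]'; python3 - <<'E'
from h import *
s=arm.read_state();shot('wrist','w2');print(s['position'],s['contact_force'])
E
```

```text
[[426.03779048 126.10401937]
 [456.54076995 116.1641048 ]
 [421.15473181 128.77485909]] 161.9509198541587
160.38512465708746
65.4361968178106
clock: 2.7
position: [438.1, 121.1, 47.5]
ee_rot: [0.582, 0.402, -0.401, -0.582]
contact_force: [0.5, 0.3, 1.0]
gripper_width: 42.5
[438.05489517 121.11944464  47.45561556] [0.4920949  0.2750298  0.95847965]
```

View pics/w2.png

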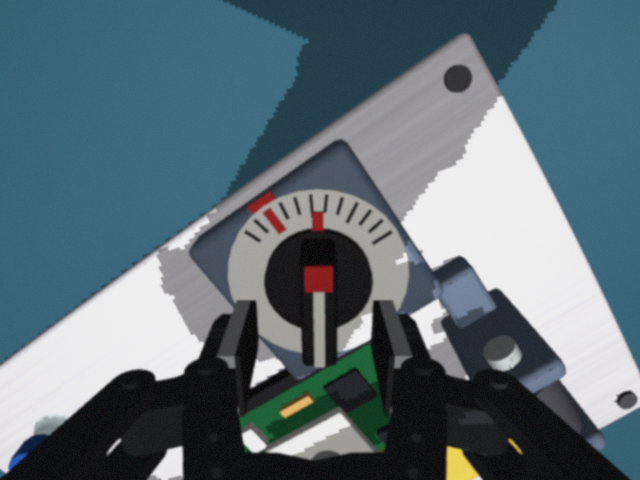

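```bash
python3 -m creep '[[[0.4,1,0],[0,0,0],-0.3],[[0.4,1,0],[0,0,0],-1],[[0.4,1,0],[0,0,0],-1],[[0.4,1,0],[0,0,0],-1],[[0.4,1,0],[0,0,0],-1],[[0.4,1,0],[0,0,0],-1],[[0.4,1,0],[0,0,0],-1],[[0.4,1,0],[0,0,0],-1]]'; python3 -c "
from h import *
s=arm.read_state();print(s['position'],s['contact_force'],s['wrist_torque'],s['gripper_width'])"
```

```text
clock: 3.42
position: [438.7, 122.8, 48.0]
ee_rot: [0.582, 0.403, -0.401, -0.582]
contact_force: [-0.3, 0.2, 6.1]
gripper_width: 10.2
[438.7297022  122.78125077  47.95108564] [-0.31024414  0.20524869  6.07485061] [-0.2713035   0.24104156  0.03799106] 10.221087685690582
```

```bash
python3 - <<'E'
from h import *
shot('wrist','w3');s=arm.read_state();print(s['position'],s['contact_force'],s['gripper_width'])
E
```

```text
[438.73339575 122.78549068  47.9628152 ] [-0.71526834 -1.05976088  4.4634399 ] 10.342280646311599
```

View pics/w3.png

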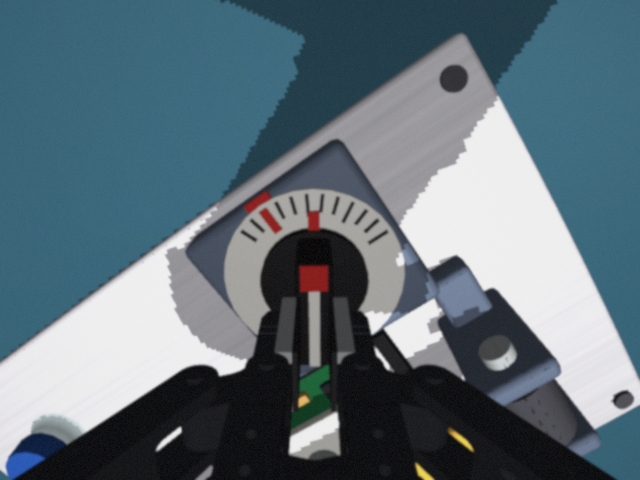

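```bash
python3 -m creep '[[[0,0,0],[0,0,0.06],-1],[[0,0,0],[0,0,0.12],-1],[[0,0,0],[0,0,0.18],-1],[[0,0,0],[0,0,0.24],-1],[[0,0,0],[0,0,0.3],-1],[[0,0,0],[0,0,0.36],-1],[[0,0,0],[0,0,0.42],-1],[[0,0,0],[0,0,0.48],-1],[[0,0,0],[0,0,0.54],-1],[[0,0,0],[0,0,0.58],-1],[[0,0,0],[0,0,0.611],-1],[[0,0,0],[0,0,0.611],-1]]';  python3 -m creep '[[[0,0,0],[0,0,0],-1],[[0,0,0],[0,0,0],-1]]'; python3 - <<'E'
from h import *
s=arm.read_state();shot('wrist','w4');print(s['position'],s['contact_force'],s['gripper_width'])
M=R.from_quat(s['ee_rot']).as_matrix();print(np.degrees(np.arctan2(M[1,0],M[0,0])))
E
```

```text
clock: 4.47
position: [438.8, 123.3, 48.0]
ee_rot: [0.434, 0.559, -0.558, -0.433]
contact_force: [-1.5, 0.6, 5.3]
gripper_width: 9.8
clock: 4.63
position: [438.8, 123.2, 47.9]
ee_rot: [0.434, 0.559, -0.558, -0.434]
contact_force: [-1.7, 0.4, 5.4]
gripper_width: 9.9
[438.79970995 123.24322233  47.94059551] [-1.72385068  0.37644413  5.41001944] 9.944908564421562
104.29405165574711
```

View pics/w4.png

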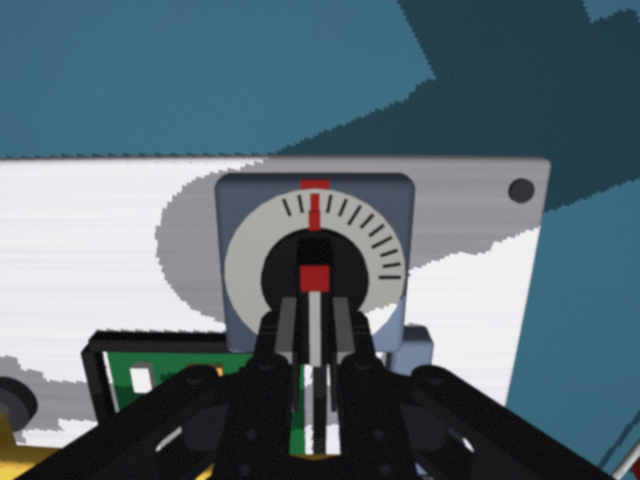

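```bash
python3 -m creep '[[[0,0,0],[0,0,0],-0.6],[[0,0,0],[0,0,0],-0.2],[[0,0,0],[0,0,0],0],[[0,0,0],[0,0,0],0],[[0,0,20],[0,0,0],0],[[0,0,50],[0,0,0],0],[[0,0,80],[0,0,0],0],[[0,0,88],[0,0,0],0],[[0,0,88],[0,0,0],0]]'; python3 - <<'E'
from dial import *
s=arm.read_state();im,_=shot('wrist','w5');print(s['position'])
analyse(im,s,(230,120,400,300))
cv2.imwrite('pics/w5c.png',cv2.resize(im[130:300,215:415,::-1],None,fx=4,fy=3.5,interpolation=cv2.INTER_CUBIC))
E
```

```text
clock: 5.43
position: [439.6, 123.5, 137.3]
ee_rot: [0.435, 0.56, -0.556, -0.433]
contact_force: [-0.2, -0.2, -0.7]
gripper_width: 42.5
[439.64425206 123.46405419 137.27298451]
[313.8 206. ] 334.0 (304, 197, 21, 20) z36 [430.4 121.4] z43 [428.5 120.9] z72 [420.3 118.8]
[313.7 170.1] 113.0 (310, 157, 8, 26) z36 [407.8 115.6] z43 [406.4 115.3] z72 [400.7 113.8]
[314.1 148.6] 95.0 (305, 146, 20, 7) z36 [394.7 112.6] z43 [393.7 112.3] z72 [389.4 111.1]
```

View pics/w5c.png

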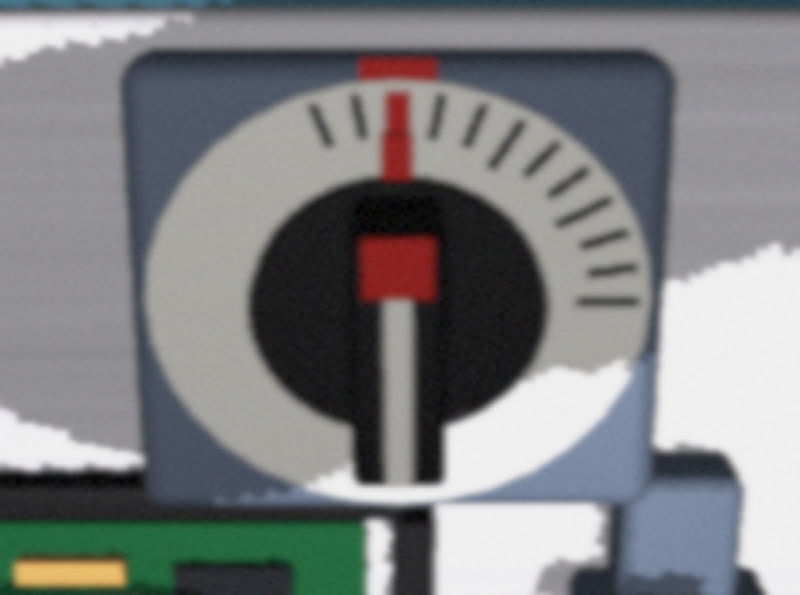

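```bash
python3 -m creep '[[[15,-18,15],[0,0,0],0],[[40,-46,30],[0,0,0],0],[[65,-74,35],[0,0,0],0],[[90,-102,35],[0,0,0],0],[[115,-130,35],[0,0,0],0],[[132,-150,35],[0,0,0],0],[[137.7,-157,35],[0,0,0],0],[[137.7,-157,35],[0,0,0],0],[[137.7,-157,35],[0,0,0],0],[[137.7,-157,35],[0,0,0],0]]'; python3 - <<'E'
from dial import *
s=arm.read_state();im,_=shot('wrist','w6');print(s['position'],s['joints'])
hsv=cv2.cvtColor(im,cv2.COLOR_RGB2HSV);k=cv2.inRange(hsv,(0,120,60),(8,255,255))|cv2.inRange(hsv,(172,120,60),(180,255,255))
for c in cv2.findContours(k,0,2)[0]:
    if cv2.contourArea(c)>100:
        print(cv2.boundingRect(c),cv2.contourArea(c));e=cv2.fitEllipse(c);print(e,onplane('wrist',[e[0]],126,s),onplane('wrist',[e[0]],122,s))
E
```

```text
clock: 6.32
position: [574.5, -33.8, 168.8]
ee_rot: [-0.433, -0.558, 0.559, 0.435]
contact_force: [0.9, -0.2, 0.3]
gripper_width: 42.8
[574.51576345 -33.77083177 168.79613887] [ 2.22375729e-01  3.34000998e-01 -1.74093406e-01 -5.45177624e-04
 -1.06501510e+00 -1.54337855e+00]
(291, 218, 50, 61) 2102.5
((315.3306579589844, 250.0481719970703), (46.27888870239258, 58.79449462890625), 0.02537049539387226) [[571.45720714 -33.53501962 126.        ]] [[572.98494619 -33.13206638 122.        ]]
(619, 35, 19, 20) 256.0
((628.38525390625, 44.520633697509766), (18.58087730407715, 20.99665069580078), 41.48698043823242) [[434.98315281  83.66121682 126.        ]] [[433.89003225  86.31481676 122.        ]]
(593, 14, 10, 24) 119.0
((597.0527954101562, 27.13163948059082), (8.214446067810059, 25.05948829650879), 2.5751335620880127) [[432.60994634  65.3517404  126.        ]] [[431.47125053  67.65372357 122.        ]]
```

View pics/w6.png

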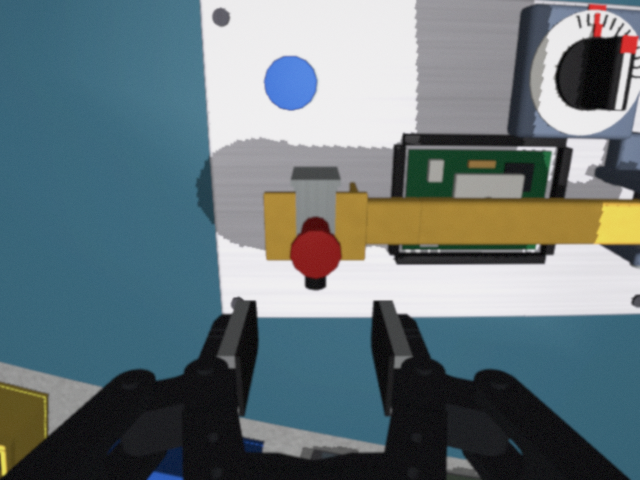

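```bash
python3 -m creep '[[[-0.8,0.9,-10],[0,0,0],0.2],[[-0.8,0.9,-25],[0,0,0],0.2],[[-0.8,0.9,-45],[0,0,0],0.2],[[-0.8,0.9,-62],[0,0,0],0.2],[[-0.8,0.9,-74],[0,0,0],0.2],[[-0.8,0.9,-79],[0,0,0],0.2],[[-0.8,0.9,-79],[0,0,0],0.2],[[-0.8,0.9,-79],[0,0,0],0.2],[[-0.8,0.9,-79],[0,0,0],0.2]]'; python3 - <<'E'
from dial import *
s=arm.read_state();im,_=shot('wrist','w7');print(s['position'],s['contact_force'])
E
```

```text
clock: 7.12
position: [575.6, -33.2, 91.8]
ee_rot: [0.434, 0.559, -0.558, -0.433]
contact_force: [0.6, 0.8, 0.4]
gripper_width: 51.1
[575.59781762 -33.21190437  91.80759   ] [0.56140665 0.81758232 0.37089915]
```

View pics/w7.png

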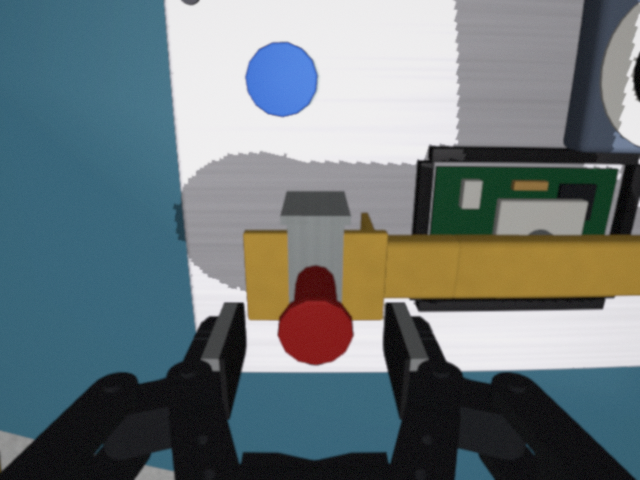

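```bash
python3 -m creep '[[[-1.5,-0.3,-1.5],[0,0,0],0],[[-1.5,-0.3,-1.5],[0,0,0],-0.4],[[-1.5,-0.3,-1.5],[0,0,0],-1],[[-1.5,-0.3,-1.5],[0,0,0],-1],[[-1.5,-0.3,-1.5],[0,0,0],-1],[[-1.5,-0.3,-1.5],[0,0,0],-1],[[-1.5,-0.3,-1.5],[0,0,0],-1],[[-1.5,-0.3,-1.5],[0,0,0],-1],[[-1.5,-0.3,-1.5],[0,0,0],-1]]'; python3 - <<'E'
from dial import *
s=arm.read_state();im,_=shot('wrist','w8');print(s['position'],s['contact_force'],s['wrist_torque'])
shot('side','s8')
i=cv2.imread('pics/s8.png');cv2.imwrite('pics/s8c.png',cv2.resize(i[170:350,220:420],None,fx=4,fy=3.3,interpolation=cv2.INTER_CUBIC))
E
```

```text
clock: 7.92
position: [573.4, -33.6, 90.0]
ee_rot: [0.434, 0.558, -0.558, -0.434]
contact_force: [-3.3, 2.1, 5.2]
gripper_width: 24.7
[573.43952426 -33.62035497  90.02895224] [-3.26297041  2.1071532   5.20835116] [ 0.81247839  0.86483708 -0.02827877]
```

View pics/w8.png

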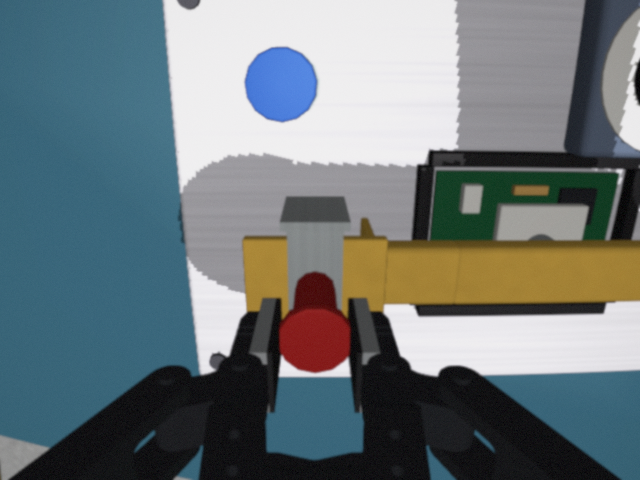

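View pics/s8c.png

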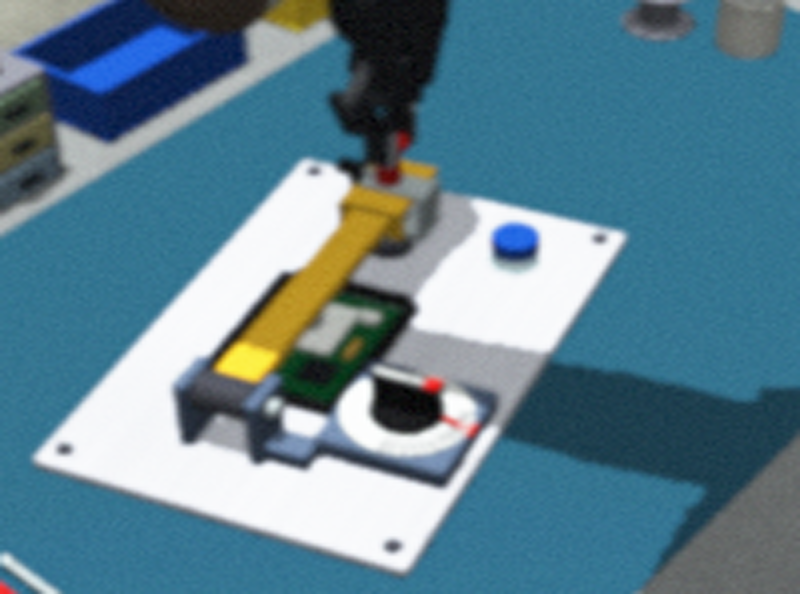

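```bash
python3 -m creep '[[[0,0,0],[0,0,0],0],[[0,0,0],[0,0,0],0],[[0,0,-2],[0,0,0],0],[[0,0,-4.3],[0,0,0],0],[[0,0,-4.3],[0,0,0],0],[[0,0,-4.3],[0,0,0],-0.4],[[0,0,-4.3],[0,0,0],-1],[[0,0,-4.3],[0,0,0],-1],[[0,0,-4.3],[0,0,0],-1],[[0,0,-4.3],[0,0,0],-1],[[0,0,-4.3],[0,0,0],-1],[[0,0,-4.3],[0,0,0],-1]]'; python3 - <<'E'
from dial import *
s=arm.read_state();im,_=shot('wrist','w9');print(s['position'],s['contact_force'],s['wrist_torque'])
E
```

```text
clock: 9.02
position: [573.3, -33.6, 85.1]
ee_rot: [0.434, 0.558, -0.558, -0.434]
contact_force: [-1.6, 3.5, 1.1]
gripper_width: 25.4
[573.33649523 -33.64321605  85.05614666] [-1.60802877  3.50622616  1.05366606] [0.91023576 0.46191755 0.02400969]
```

View pics/w9.png

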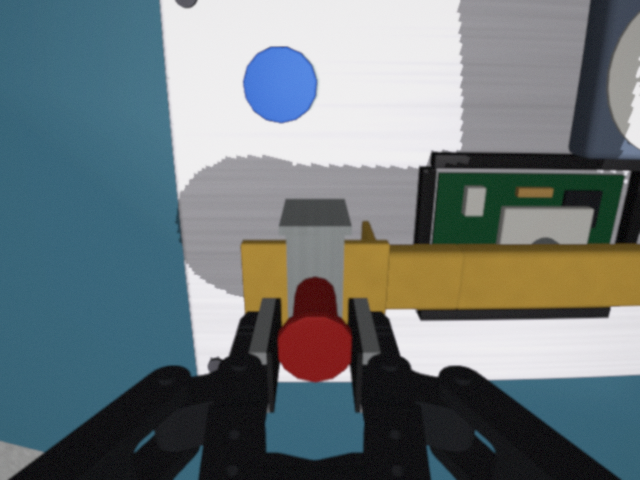

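```bash
python3 - <<'E'
from h import *
p=arm.camera_params('wrist');T=np.array(p['T_tool_cam'])
K=np.array(p['camera_matrix'])
for f in('w8','w9','w3'):
    d=np.load(f'pics/{f}.npy');im=cv2.imread(f'pics/{f}.png')
    for uv in [(264,305),(264,320),(264,340),(266,360),(270,380),(272,400),(255,330),(252,360),(315,300),(315,340),(315,365),(288,310),(285,340),(282,360)]:
        u,v=uv;z=d[v,u]
        s=cv2.undistortPoints(np.array([[uv]],float),K,np.array([p['k1'],0,0,0.]))[0,0]
        print(f,uv,im[v,u],round(float(z)),(T@[s[0]*z,s[1]*z,z,1])[:3].round(1))
E
```

```text
w8 (264, 305) [70 70 69] 150 [-17.2 -31.8  11.7]
w8 (264, 320) [70 68 68] 139 [-15.9 -43.6  12.7]
w8 (264, 340) [71 71 70] 130 [-14.8 -53.7  11.8]
w8 (266, 360) [101  99 100] 125 [-13.7 -59.5   8.8]
w8 (270, 380) [26 28 26] 126 [-12.7 -60.4   2.3]
w8 (272, 400) [31 30 31] 129 [-12.4 -60.2  -5.3]
w8 (255, 330) [64 63 61] 135 [-18.3 -48.2  11.9]
w8 (252, 360) [18 15 14] 119 [-17.  -64.8  12.6]
w8 (315, 300) [14 12 74] 162 [  0.7 -20.6   7.7]
w8 (315, 340) [ 24  27 134] 150 [  0.7 -36.    0.2]
w8 (315, 365) [ 22  27 132] 154 [  0.7 -35.9 -10.4]
w8 (288, 310) [ 66 110 138] 198 [-11.7   9.4 -13.6]
w8 (285, 340) [ 29  27 136] 152 [-10.  -34.5  -0.8]
w8 (282, 360) [231 227 229] 286 [-21.2  76.8 -90.1]
w9 (264, 305) [68 68 67] 149 [-17.1 -32.8  12.3]
w9 (264, 320) [69 67 65] 141 [-16.1 -42.1  11.9]
w9 (264, 340) [70 70 69] 130 [-14.8 -53.6  11.8]
w9 (266, 360) [89 88 87] 124 [-13.7 -60.2   9.3]
w9 (270, 380) [34 32 32] 127 [-12.8 -60.2   2.2]
w9 (272, 400) [34 30 33] 128 [-12.4 -60.8  -4.8]
w9 (255, 330) [64 63 62] 134 [-18.2 -48.7  12.2]
w9 (252, 360) [18 14  9] 118 [-16.8 -65.8  13.3]
w9 (
[... 305 characters left out ...]
w3 (264, 305) [159 164 165] 198 [-22.8  10.1 -11.5]
w3 (264, 320) [25 24 22] 148 [-16.9 -35.8   8.1]
w3 (264, 340) [17 13 15] 137 [-15.7 -47.7   7.8]
w3 (266, 360) [20 20 19] 115 [-12.7 -67.7  14.7]
w3 (270, 380) [24 22 20] 109 [-11.  -74.6  13.6]
w3 (272, 400) [15 16 15] 103 [ -9.9 -81.4  13. ]
w3 (255, 330) [156 160 161] 205 [-28.   12.7 -26.4]
w3 (252, 360) [21 23 20] 119 [-17.  -64.8  12.6]
w3 (315, 300) [157 161 164] 158 [  0.7 -24.7   9.9]
w3 (315, 340) [155 160 162] 163 [  0.7 -24.6  -7.3]
w3 (315, 365) [144 147 147] 167 [  0.7 -25.1 -18.5]
w3 (288, 310) [70 68 71] 146 [ -8.6 -35.9  12.1]
w3 (285, 340) [68 64 66] 130 [ -8.5 -53.6  11.8]
w3 (282, 360) [12  6  5] 119 [ -8.6 -64.8  12.6]
```

```bash
python3 - <<'E'
import cv2,numpy as np
a=cv2.imread('pics/w9.png')[260:420,215:415];b=cv2.imread('pics/w3.png')[260:420,215:415]
cv2.imwrite('pics/z9.png',np.hstack([cv2.resize(a,None,fx=2,fy=3.5,interpolation=cv2.INTER_CUBIC),cv2.resize(b,None,fx=2,fy=3.5,interpolation=cv2.INTER_CUBIC)]))
s=cv2.imread('pics/s8.png');cv2.imwrite('pics/s8d.png',cv2.resize(s[180:245,290:350],None,fx=9,fy=9,interpolation=cv2.INTER_CUBIC))
E
```

```text
(no output)
```

View pics/z9.png

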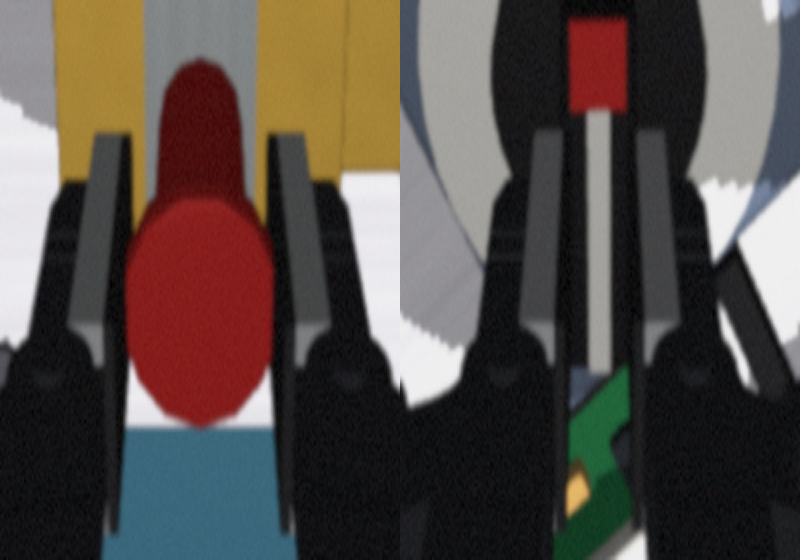

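View pics/s8d.png

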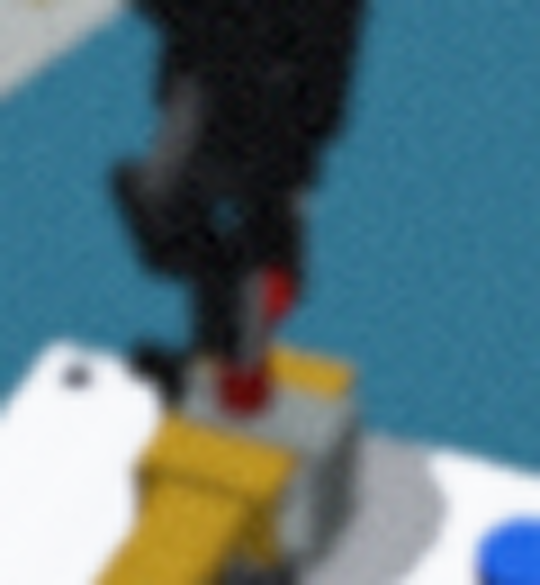

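```bash
python3 - <<'E'
from h import *
p=arm.camera_params('side');E=np.array(p['extrinsics']);K=np.array(p['camera_matrix'])
M=R.from_quat([.434,.558,-.558,-.434]).as_matrix();t=np.array([573.4,-33.6,90.0])
def pr(w):
    c=E[:3,:3]@w+E[:3,3];return cv2.projectPoints(c[None],np.zeros(3),np.zeros(3),K,np.array([p['k1'],0,0,0.]))[0][0,0]
for x in(-14,14):
  for z in(12,-12):
    for h in(0,12,25,35):
      w=t+M@np.array([x,-h,z]);q=pr(w);print(x,z,h,w.round(0),((q-[290,180])*9).round(0))
for w in([574.5,-34,84],[574.5,-34,126]): print(w,((pr(np.array(w))-[290,180])*9).round(0))
E
```

```text
-14 12 0 [565. -50.  90.] [297. 361.]
-14 12 12 [565. -50. 102.] [296. 330.]
-14 12 25 [565. -50. 115.] [296. 296.]
-14 12 35 [565. -50. 125.] [296. 269.]
-14 -12 0 [588. -44.  90.] [223. 341.]
-14 -12 12 [588. -44. 102.] [222. 309.]
-14 -12 25 [588. -44. 115.] [222. 275.]
-14 -12 35 [588. -44. 125.] [221. 249.]
14 12 0 [558. -23.  90.] [258. 417.]
14 12 12 [558. -23. 102.] [258. 386.]
14 12 25 [558. -23. 115.] [257. 352.]
14 12 35 [558. -23. 125.] [257. 325.]
14 -12 0 [582. -17.  90.] [184. 396.]
14 -12 12 [582. -17. 102.] [183. 365.]
14 -12 25 [582. -17. 115.] [182. 331.]
14 -12 35 [582. -17. 125.] [181. 304.]
[574.5, -34, 84] [239. 392.]
[574.5, -34, 126] [237. 282.]
```

```bash
python3 -m creep '[[[-1.5,-0.4,0],[0,0,0],-1],[[-3,-0.8,0],[0,0,0],-1],[[-4.5,-1.2,0],[0,0,0],-1],[[-6,-1.6,0],[0,0,0],-1],[[-7.5,-1.9,0],[0,0,0],-1],[[-9,-2.3,0],[0,0,0],-1],[[-10.5,-2.7,0],[0,0,0],-1],[[-12,-3.1,0],[0,0,0],-1],[[-12.4,-3.2,0],[0,0,0],-1],[[-12.4,-3.2,0],[0,0,0],-1],[[-12.4,-3.2,0],[0,0,0],-1]]'; python3 - <<'E'
from dial import *
s=arm.read_state();im,_=shot('wrist','w10');print(s['position'],s['contact_force'],s['wrist_torque'])
E
```

```text
clock: 9.98
position: [564.4, -35.9, 85.3]
ee_rot: [0.436, 0.56, -0.556, -0.432]
contact_force: [4.9, 5.3, -3.9]
gripper_width: 25.2
[564.35603867 -35.93037726  85.31315959] [ 4.86494164  5.28553122 -3.93488513] [ 1.48497408 -1.45066513  0.0279118 ]
```

View pics/w10.png

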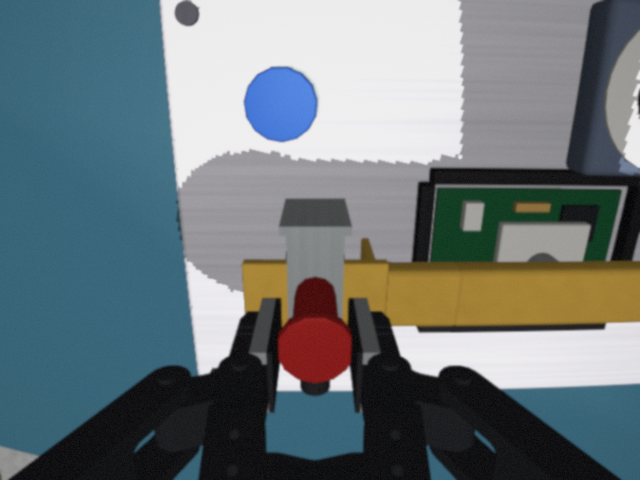

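```bash
python3 -m creep '[[[-1,-0.3,0],[0,0,0],-1],[[-2,-0.5,0],[0,0,0],-1],[[-3,-0.8,0],[0,0,0],-1],[[-4,-1,0],[0,0,0],-1],[[-4.6,-1.2,0],[0,0,0],-1],[[-4.6,-1.2,0],[0,0,0],-1],[[-4.6,-1.2,0],[0,0,0],-1],[[-4.6,-1.2,0],[0,0,0],-1]]'; python3 - <<'E'
from dial import *
s=arm.read_state();im,_=shot('wrist','w11');print(s['position'],s['contact_force'],s['wrist_torque'])
E
```

```text
clock: 10.7
position: [560.6, -36.9, 85.5]
ee_rot: [0.436, 0.561, -0.556, -0.432]
contact_force: [6.9, 6.7, -4.0]
gripper_width: 25.1
[560.57445959 -36.89753671  85.5332013 ] [ 6.86688118  6.66166241 -4.04187152] [ 1.59648323 -1.79301974  0.02626815]
```

View pics/w11.png

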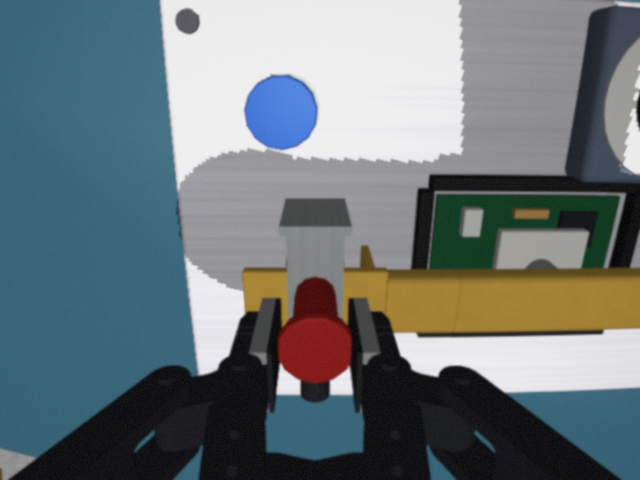

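```bash
python3 - <<'E'
import numpy as np
def g(f):
    dy=-235*np.cos(f)+23.3*np.sin(f)+235;dz=235*np.sin(f)+23.3*(np.cos(f)-1)
    return np.array([-.2453*dy,.9694*dy,dz,-.9694*f,-.2453*f])
for k in range(1,13): print(k,g(.02*k).round(3))
print()
for k in range(13,24): print(k,(g(.02*k)-g(.24)).round(3))
E
```

```text
1 [-0.126  0.497  4.695 -0.019 -0.005]
2 [-0.275  1.085  9.379 -0.039 -0.01 ]
3 [-0.446  1.764 14.05  -0.058 -0.015]
4 [-0.641  2.534 18.705 -0.078 -0.02 ]
5 [-0.859  3.393 23.344 -0.097 -0.025]
6 [-1.099  4.342 27.965 -0.116 -0.029]
7 [-1.362  5.381 32.565 -0.136 -0.034]
8 [-1.647  6.508 37.142 -0.155 -0.039]
9 [-1.955  7.724 41.696 -0.174 -0.044]
10 [-2.285  9.028 46.223 -0.194 -0.049]
11 [-2.637 10.42  50.722 -0.213 -0.054]
12 [-3.011 11.898 55.192 -0.233 -0.059]

13 [-0.396  1.565  4.439 -0.019 -0.005]
14 [-0.814  3.216  8.844 -0.039 -0.01 ]
15 [-1.253  4.951 13.214 -0.058 -0.015]
16 [-1.713  6.771 17.548 -0.078 -0.02 ]
17 [-2.195  8.675 21.843 -0.097 -0.025]
18 [-2.698 10.662 26.099 -0.116 -0.029]
19 [-3.221 12.73  30.312 -0.136 -0.034]
20 [-3.765 14.88  34.482 -0.155 -0.039]
21 [-4.33  17.111 38.606 -0.174 -0.044]
22 [-4.914 19.421 42.684 -0.194 -0.049]
23 [-5.519 21.809 46.714 -0.213 -0.054]
```

```bash
python3 -m creep '[[[-0.1,0.5,4.7],[-0.019,-0.005,0],-1],[[-0.3,1.1,9.4],[-0.039,-0.01,0],-1],[[-0.4,1.8,14],[-0.058,-0.015,0],-1],[[-0.6,2.5,18.7],[-0.078,-0.02,0],-1],[[-0.9,3.4,23.3],[-0.097,-0.025,0],-1],[[-1.1,4.3,28],[-0.116,-0.029,0],-1],[[-1.4,5.4,32.6],[-0.136,-0.034,0],-1],[[-1.6,6.5,37.1],[-0.155,-0.039,0],-1],[[-2,7.7,41.7],[-0.174,-0.044,0],-1],[[-2.3,9,46.2],[-0.194,-0.049,0],-1],[[-2.6,10.4,50.7],[-0.213,-0.054,0],-1],[[-3,11.9,55.2],[-0.233,-0.059,0],-1]]'; python3 - <<'E'
from dial import *
s=arm.read_state();im,_=shot('wrist','w12');print(s['position'],s['contact_force'],s['wrist_torque'])
E
```

```text
clock: 11.75
position: [557.4, -24.7, 141.1]
ee_rot: [-0.499, -0.505, 0.604, 0.362]
contact_force: [7.7, 2.8, -4.4]
gripper_width: 25.0
[557.42236723 -24.66203392 141.08763593] [ 7.72533985  2.79746389 -4.40315969] [ 1.44070479 -1.65606253  0.47911014]
```

View pics/w12.png

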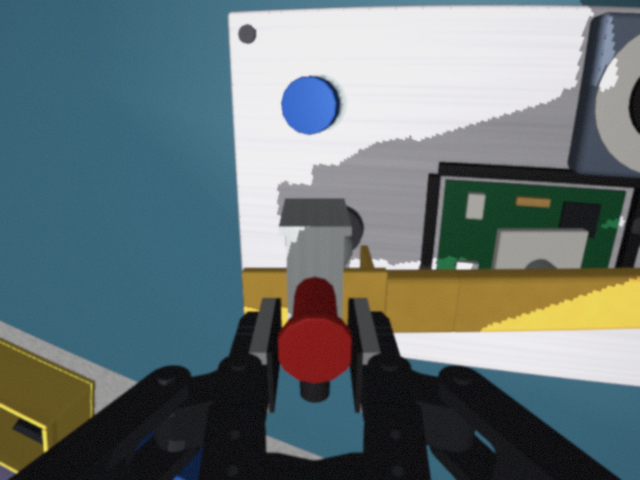

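```bash
python3 -m creep '[[[-0.4,1.6,4.4],[-0.019,-0.005,0],-1],[[-0.8,3.2,8.8],[-0.039,-0.01,0],-1],[[-1.3,5,13.2],[-0.058,-0.015,0],-1],[[-1.7,6.8,17.5],[-0.078,-0.02,0],-1],[[-2.2,8.7,21.8],[-0.097,-0.025,0],-1],[[-2.7,10.7,26.1],[-0.116,-0.029,0],-1],[[-3.2,12.7,30.3],[-0.136,-0.034,0],-1],[[-3.8,14.9,34.5],[-0.155,-0.039,0],-1],[[-4.3,17.1,38.6],[-0.174,-0.044,0],-1],[[-4.9,19.4,42.7],[-0.194,-0.049,0],-1],[[-4.9,19.4,42.7],[-0.194,-0.049,0],-1],[[-4.9,19.4,42.7],[-0.194,-0.049,0],-1]]'; python3 - <<'E'
from dial import *
s=arm.read_state();im,_=shot('wrist','w13');print(s['position'],s['contact_force'],s['gripper_width'])
shot('side','s13');shot('top','t13')
i=cv2.imread('pics/s13.png');j=cv2.imread('pics/t13.png')
cv2.imwrite('pics/c13.png',np.hstack([cv2.resize(i[170:350,230:390],(400,450),interpolation=2),cv2.resize(j[170:320,210:380],(400,450),interpolation=2)]))
E
```

```text
clock: 12.8
position: [552.2, -5.0, 183.8]
ee_rot: [-0.546, -0.453, 0.638, 0.299]
contact_force: [6.4, 1.3, -2.5]
gripper_width: 25.0
[552.18497121  -4.99153623 183.79070748] [ 6.419018    1.3476444  -2.53641142] 25.00347994869688
```

View pics/w13.png

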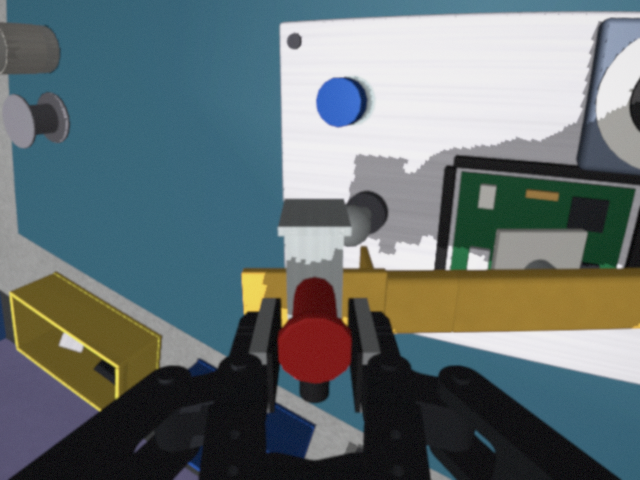

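View pics/c13.png

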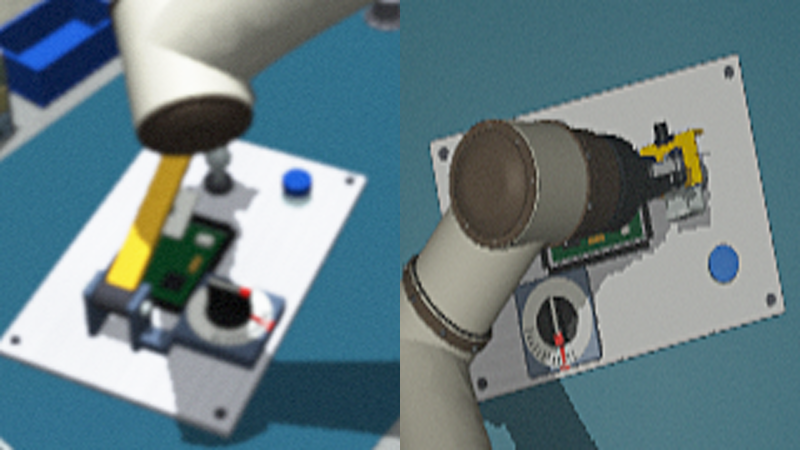

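```bash
python3 -m creep '[[[0,0,0],[0,0,0],-1],[[0,0,0],[0,0,0],-1],[[0,0,0],[0,0,0],-1],[[0,0,0],[0,0,0],-1],[[0,0,0],[0,0,0],-1],[[0,0,0],[0,0,0],-1]]'; python3 - <<'E'
from h import *
a=cv2.imread('pics/top0.png');b=shot('top','t14')[0][:,:,::-1]
h=[]
for im in(a,b):
    v=cv2.cvtColor(im.copy(),cv2.COLOR_BGR2HSV);m=cv2.inRange(v,(105,150,120),(118,255,255));m[:,:325]=0;m[:230]=0;m[300:]=0;m[:,370:]=0
    ys,xs=np.nonzero(m);print('jar px',xs.mean(),ys.mean())
d=cv2.absdiff(a,b.copy()).max(2)
for n,(x0,y0,x1,y1) in dict(meter=(118,220,190,270),cup=(165,180,205,215),driver=(178,230,200,302),spool=(460,200,497,235),cleaner=(468,230,502,262)).items(): print(n,(d[y0:y1,x0:x1]>50).mean())
s=arm.read_state();print(s['position'],abs(s['joint_vel']).max(),s['gripper_width'])
E
```

```text
clock: 13.45
position: [552.2, -5.1, 183.6]
ee_rot: [-0.546, -0.453, 0.638, 0.3]
contact_force: [7.3, 2.6, -1.7]
gripper_width: 25.1
jar px 347.17857142857144 257.35714285714283
jar px 347.1621621621622 257.4054054054054
meter 0.0
cup 0.0
driver 0.13573232323232323
spool 0.0
cleaner 0.0
[552.25033939  -5.13730844 183.59992032] 0.00260459191400083 24.526814299793966
```

View pics/t14.png

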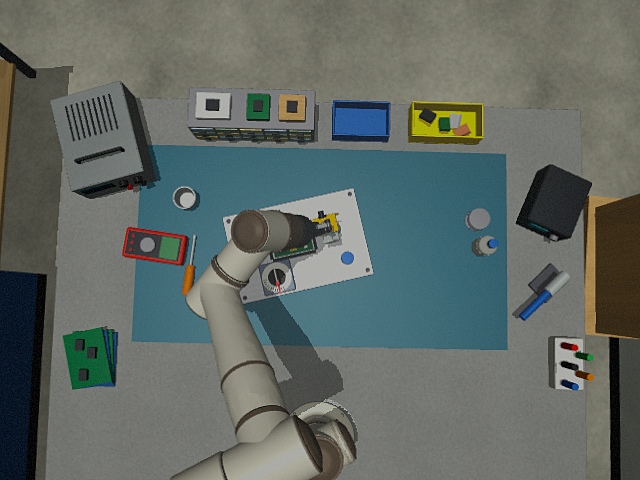

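The top view shows the driver unmoved at (189, 265). The elbow only overlaps it in the image, well above the table. Everything else stands as before, so I'm handing in.

```bash
python3 -c "
from bench import arm
print(arm.job_done())"
```

```text
the job is handed in; nothing more can be done
None
```

I finished the job and handed it in at about 13.5 s of the 48 s allowed; no verdict came back.

- **Dial:** I turned it about 35° anticlockwise. A close picture after letting go showed the pointer in line with the red mark, less than about 1° off. A coarser top view after the lift still showed it there.
- **Latch:** I pulled it about 13 mm towards the robot (it frees the ball from 8 mm) with the arm still down.
- **Arm:** I raised the coupler about 10 cm along the hinge arc. This comes from the tool's rise of 98 mm, and the wrist and side views show the ball clear below. At the end the arm was still, the grip was at 25 mm and the measured force was under 10 N.
- **Bench:** The jar, meter, cup, spool and cleaner show no change in the top view before and after. The screwdriver check flagged a change; in the picture the robot's elbow covers part of it and the visible part is where it was. The board was only judged by eye.

**Two checks that disagreed:**
- **Fingertips:** The wrist and side cameras both put them about 25 mm above the reported TCP. So the pads hold the knob by its 28 mm head, not its stem, after one attempt to grip lower. It did not slip during the pull or the lift. The dial was probably also held only near the top of its bar.
- **Positions:** The top and wrist cameras differed by about 2 mm on the dial and knob, so I aimed in between, mostly by the wrist view.

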